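Load the wire canister and hold the tension arm at its stop

TASK

Get the foam cutter's wire feed ready for threading: stand the steel wire canister upright in the round collar of the brake seat, push it down while you hold it until the sprung pad is fully depressed, then let it go so that it stands in the collar on the pad, which may rise again. Then swing the sprung tension arm forward, the tall guide roller at its end going round towards the front of its base plate, until it is hard against its stop, and finish while still holding it there with the gripper fingers: do not let go. Leave the other things on the bench where they lie.

Things in the scene. Friction and masses are not known exactly. Their poses are not given: they have to be found in the camera images.
- canister: Loose steel wire canister with a small nozzle on top, standing upright on the bench; plain cylinder of 56 mm diameter up to 84 mm, then a shoulder to 90 mm; nozzle to 103 mm (20 mm wide at its foot, 14 mm at the top). 0.2 to 0.42 kg. Origin at the centre of its underside, z up.
- seat: Fixed brake seat: aluminium plate 100 x 100 x 10 mm with a round grey collar in the middle, inside diameter 66 mm, flaring at the mouth, outside diameter 82 mm, rim 42 mm above the bench. In the collar is a round cork pad. Origin at the centre of the plate's underside, z up.
- pad_top (a point): Centre of the cork pad's top face: 30 mm above the bench when up (12 mm below the collar's rim), 18 mm when fully depressed.
- seat_pad (a joint): Travel of the sprung cork pad in m: 0 up, 0.012 fully depressed against its end stop. The spring takes about 6 N to start and 15 N at full depth, more than the canister's weight, and lifts the pad (with the canister) when let go.
- tension_unit: Fixed tensioner: aluminium base plate 130 (x) x 120 (y) x 10 mm, with hanger block, pivot drum and two thin steel stop posts (10 mm diameter, 74 mm tall), carrying the swing arm. Origin at the centre of the plate's underside; its -x side is its front (turned up to 0.4 rad from facing the robot); x, y, z are axes of the plate.
- pivot (a point): On the arm's vertical hinge axis, 64 mm above the bench; in the base plate's frame at x +30, y -45 mm.
- swing_arm: The sprung tension arm: a flat aluminium bar 22 mm wide, its top 69 mm above the bench, with a short black idler roller (20 mm diameter, top at 85 mm) 55 mm from the hinge and a tall black guide roller at its end. Origin on the hinge axis, 60 mm above the bench; its +y axis points along the bar to the guide roller. Its rollers do not spin.
- roller (a point): Centre of the tall guide roller: upright cylinder of 28 mm diameter, from 69 to 109 mm above the bench (the point is at 89 mm), 100 mm from the hinge axis.
- tension_arm (a joint): Angle of the tension arm in rad: 0 at rest, when the bar points along the base plate's +y; grows counter-clockwise seen from above, the roller moving first towards the plate's -x (front); 1.25 at the forward stop. A spring drives it back: at the roller about 3.5 N at rest and 8 N at the stop. It swings back if let go.
- foam_offcut: Bystander, to be left alone: small pale-yellow foam block 65 x 45 x 28 mm.
- sanding_block: Bystander, to be left alone: cork sanding block 60 x 36 x 26 mm.
- glue_jar: Bystander, to be left alone: squat lidded jar, 68 mm diameter, 75 mm tall.
- empty_reel: Bystander, to be left alone: empty wooden reel, a ring of 72 mm outside diameter, 22 mm tall.
- screwdriver: Bystander, to be left alone: screwdriver, 170 mm, lying down.
- adapter: Bystander, to be left alone: black plug adapter 45 x 75 x 32 mm.
- brush: Bystander, to be left alone: brush lying down.

How it is judged:
On the way, in this order (a step that is already met when the one before it is completed fails the run):
1. the held canister, upright in the collar, pushes the pad fully down (horizontal distance between canister and seat below 0.01 m and angle between canister's own z axis and vertical below 0.12 rad and value of joint seat_pad above 0.0105 m and contact force between the fingers and canister above 1 N), for 0.2 s.
2. the canister is let go and stands in the collar on the pad (horizontal distance between canister and seat below 0.01 m and angle between canister's own z axis and vertical below 0.12 rad and z of canister in the frame of seat between 0.012 and 0.034 m and contact force between the fingers and canister below 0.1 N and linear speed of canister below 0.02 m/s), for 0.3 s.
3. the gripper holds the tension arm against its forward stop (value of joint tension_arm above 1.17 rad and contact force between the fingers and swing_arm above 2 N), for 0.4 s.
At the end, for the whole second after the job is handed in: The still tension arm is within 0.08 rad of its forward stop (1.25 rad), pressed by the fingers with over 2 N and touched by no loose thing; the released canister stands in the collar: within 10 mm of centre and 0.12 rad of upright, underside 12 to 34 mm above the bench (all of step 2 and all of step 3 and velocity of joint tension_arm between -0.05 and 0.05 rad/s and contact force between swing_arm and canister below 0.1 N and contact force between swing_arm and foam_offcut below 0.1 N and contact force between swing_arm and sanding_block below 0.1 N and contact force between swing_arm and glue_jar below 0.1 N and contact force between swing_arm and empty_reel below 0.1 N and contact force between swing_arm and screwdriver below 0.1 N and contact force between swing_arm and adapter below 0.1 N and contact force between swing_arm and brush below 0.1 N); the arm keeps its last pose, push and grip.
It fails at once if a bystander is shifted by more than 30 mm (distance of any of foam_offcut, sanding_block, glue_jar, empty_reel, screwdriver, adapter, brush from where it was at the start of the episode above 0.03 m).
It also fails if it takes over 64 s, if anything falls off the work surface, if the arm or the gripper's body presses on something with over 40 N, if the wrist force passes 120 N, or if a joint passes its speed limit or range.

ROBOT

A 6-joint arm with a two-finger parallel gripper is mounted at the origin on the work surface. World frame = base frame: x ahead of the robot, y to its left, z up, the work surface at z = 0. Lengths are in m, angles in rad, forces in N, time in s.
With the tool pointing down it reaches from about 0.4 to 0.825 m from the base axis. Payload 7 kg.
Tool frame: the origin (TCP) lies on the centre line of the jaws, within the pads' length; the fingertips stand 14 mm ahead of it and the grasp point (between the pads) lies 5 mm behind it; z points along the fingers, y is the line along which they close (so a half turn about z gives the same grasp; the last joint's range is limited). The gripper opens to 88 mm and grips with 3 to 60 N. Pads are 19 mm wide; open, the fingers measure 130 mm over their backs; the gripper's body (78 mm by 193 mm) begins 47 mm behind the grasp point.
Start: joints at [1.618, 0.359, 0.012, 0, -1.224, -0.288], TCP at [0.161, 0.655, 0.241] pointing down, gripper open.
Joint ranges: [-3.07, 3.07], [-1.43, 2.12], [-1.02, 1.25], [-3.03, 1.67], [-3.05, -0], [-3.03, 3.03]. Speed limits (rad/s): [2.39, 2.39, 3.01, 3.14, 3.14, 3.14].

INTERFACE

Orientations are given as [roll, pitch, yaw] about the fixed x, y, z axes, in that order (R = Rz(yaw) Ry(pitch) Rx(roll)).
In Python, from station import arm gives the robot as it stands.
- The arm moves only by the tool move_arm, never from a script. Its argument "rows" is a list of rows, each an object with "translation": the shift along the tool's x, y, z in cm, a list of three; "rot": the turn, a rotation vector about the tool's x, y, z in degrees, a list of three; "hand": the closure, from 0 (fully open) to 1 (shut). A call has 1 to 8 rows; each row is the pose to reach, as a shift and turn from the pose commanded when the call began, along the tool's axes at that moment; what a row does not reach only later rows make up. A row lasts 1/12 s, in which the tool goes at most 41.7 mm and 7.16 degrees, less where a joint would pass 70% of its speed; a pose out of reach is approached as far as the arm can. A call with a gripper value outside its range is refused whole. The fingers move at their own pace and stop on an object; "squeeze" is the grip in N (left out, the last holds). Time passes only in rows, so rows that repeat a pose let the fingers close. It gives the time, the measured TCP pose, the force, the opening and the grip force at its end, in the units of the state.
- arm.get_state(): the state, without advancing time (a new reading comes with each control period).
- arm.grab_frame(name): name is "scene" or "top" or "wrist"; returns (picture, depth): 400x640x3 uint8, red, green, blue; 400x640 float32, m along the optical axis (not along the pixel's ray), 0 where there is no reading.
- arm.camera_params(name): a dict with "vfov" (degrees; the focal length in pixels is half the picture's height over the tangent of half this angle, whatever the lens; pixels are square), "cx", "cy" (the principal point, pixels), "position" and "orientation" of the camera in the world; the wrist camera has in their place "tool_from_camera" (4x4, takes a point from camera to tool coordinates, whose origin is the TCP and whose axes are the flange's). Camera axes: x right, y down, z forward; pixel columns grow to the right and rows downward; lengths in m; the calibration is good to about 2 mm. A picture is of the moment at which its call begins: read the wrist's pose just before it. camera_params takes no time and is no camera call.
- arm.job_done(): hands the job in; it is judged then, once.
Trained networks look in the newest picture that a camera, given by its name, has taken for a name from the list of things; names that differ only in an ending like _2 or _b are one class to them, and where a whole thing is asked for, a point or a joint stands for the part that bears it (a point fixed in the world has none). Each returns a list of dicts, best first, with "p" (0 to 1); they miss things now and then, are a little off and sometimes report something else, mostly with a low value. They report only what shows in the picture. A call takes as long as a camera call.
- arm.search_frame(label, camera): "point" ([x, y, z] in m, in the coordinates of the camera as it stood for that picture, good to about 4 mm: the middle of the surface that is visible of it).
- arm.pinpoint(label, camera): "point" ([x, y, z] in m, in the coordinates of the camera as it stood for that picture, good to about 4 mm: a listed point, or the origin of a listed thing).
The state is a dict: "t": time; "q": joint angles; "qd": joint speeds; "joint_efforts": joint torques, N m; "eef_pos": TCP position; "ee_rot": TCP orientation; "force": force on the tool from outside, world axes, zero at the start; "moment": the same for the moment, N m; "width": finger opening in m; "gripper_force": force on a finger pad.
Only numpy, scipy, OpenCV 4.12 (cv2) and the standard library are available. Lean on these libraries where they do the work, as an engineer would, in place of code of your own. Each camera call takes 0.05 s, during which the arm holds its last target. There are 200 camera calls.

## Working session

There is one attempt and no reset: what is moved stays moved. The work goes in short steps, Python scripts to look and compute and a tool call to move; the robot and the scene stay as the last step left them, time stands still between calls to the robot, and variables do not carry over. Pictures are saved under pics/ and viewed, at most 10 in all, crops included, and the job is handed in when it is done.

Besides the shell and the picture viewer there is one more tool, called after "Emit:" in YAML: its name, and indented under it one key for each argument. move_arm: Moves the arm, as the interface text tells. Its arguments: {"type":"object","properties":{"rows":{"type":"array","items":{"type":"object","properties":{"translation":{"type":"array","items":{"type":"number"}},"rot":{"type":"array","items":{"type":"number"}},"hand":{"type":"number"}}}},"squeeze":{"type":"number"}},"required":["rows"]}

```bash
ls; mkdir -p pics; cat > h.py <<'E'
import numpy as np, cv2
from scipy.spatial.transform import Rotation as R
from station import arm
def campose(n):
    p=arm.camera_params(n)
    if 'tool_from_camera' in p:
        s=arm.get_state(); T=np.eye(4); T[:3,:3]=rot(s['ee_rot']); T[:3,3]=s['eef_pos']
        return T@np.array(p['tool_from_camera']),p
    T=np.eye(4); o=np.array(p['orientation'],float)
    T[:3,:3]=o if o.shape==(3,3) else rot(o); T[:3,3]=p['position']; return T,p
def rot(o): 
    o=np.array(o,float); return o if o.shape==(3,3) else R.from_euler('xyz',o).as_matrix()
def w(T,p): return T[:3,:3]@np.array(p)+T[:3,3]
def cloud(T,p,d):
    f=200/np.tan(np.radians(p['vfov'])/2); v,u=np.mgrid[:400,:640]
    P=np.stack([(u-p['cx'])/f*d,(v-p['cy'])/f*d,d],-1); return P@T[:3,:3].T+T[:3,3]
def pix(T,p,x):
    f=200/np.tan(np.radians(p['vfov'])/2); c=T[:3,:3].T@(np.array(x)-T[:3,3]); return (c[:2]/c[2]*f+[p['cx'],p['cy']]).round()
E
python3 - <<'E'
from h import *
s=arm.get_state(); print(s)
for n in('top','scene'):
    T,p=campose(n); print(n,p)
    im,d=arm.grab_frame(n); cv2.imwrite(f'pics/{n}0.png',im[...,::-1]); np.savez(f'{n}0.npz',im=im,d=d)
    for l in('canister','seat','pad_top','tension_unit','pivot','roller','swing_arm'):
        for r in arm.pinpoint(l,n)[:2]: q=w(T,r['point']); print(n,l,round(r['p'],2),q.round(4),pix(T,p,q))
for l in 'foam_offcut sanding_block glue_jar empty_reel screwdriver adapter brush'.split():
    for r in arm.search_frame(l,'top')[:1]:
        T,p=campose('top');print(l,round(r['p'],2),w(T,r['point']).round(3))
E
```

```text
pics
{'t': 0.0, 'q': array([ 1.61811248e+00,  3.59421245e-01,  1.10485934e-02, -3.55852968e-04,
       -1.22408549e+00, -2.88046941e-01]), 'qd': array([-0.00107638, -0.00030565,  0.00052845, -0.00013298,  0.00033345,
       -0.00134906]), 'joint_efforts': array([ 6.94095743e-04, -5.82722998e+01,  2.93055189e+01,  6.99753240e+00,
        7.03173835e-03, -1.36252502e-04]), 'eef_pos': array([0.16087449, 0.6550676 , 0.23959495]), 'ee_rot': array([ 3.13990426e+00, -1.51398482e-04, -2.40851861e-01]), 'force': array([-0.06902246,  0.16264119,  0.86937083]), 'moment': array([-0.06197405,  0.00602382, -0.0397276 ]), 'gripper_force': 0.0, 'width': 0.08746347690481385}
top {'vfov': 47.26754909701722, 'cx': 316.0338591701948, 'cy': 196.25495591005716, 'position': array([ 0.31677745, -0.05086228,  1.14091008]), 'orientation': array([-2.93044573e+00, -6.10189658e-04, -1.41113431e+00])}
top canister 0.59 [ 0.5297  0.2213 -0.0023] [224. 193.]
top seat 0.73 [ 0.5394 -0.0292  0.0298] [321. 202.]
top seat 0.59 [ 0.5765 -0.3037  0.0618] [437. 202.]
top pad_top 0.81 [ 0.5393 -0.0262  0.0294] [320. 202.]

[... 690 characters left out ...]
e-01 -2.730e-02  4.000e-04] [320. 212.]
scene pad_top 0.7 [ 0.5378 -0.0262  0.0335] [320. 203.]
scene pad_top 0.48 [0.6972 0.1271 0.0016] [385. 199.]
scene tension_unit 0.64 [ 0.5291  0.2285 -0.0047] [351. 174.]
scene tension_unit 0.6 [ 5.440e-01 -2.612e-01  1.000e-04] [283. 258.]
scene pivot 0.73 [ 0.576  -0.3065  0.0636] [283. 254.]
scene roller 0.66 [ 0.5772 -0.2036  0.0898] [302. 224.]
scene roller 0.56 [0.4022 0.1346 0.0018] [307. 176.]
foam_offcut 0.68 [ 0.413 -0.122  0.026]
sanding_block 0.84 [0.406 0.131 0.025]
glue_jar 0.64 [ 0.7   -0.147  0.073]
empty_reel 0.9 [0.696 0.127 0.022]
screwdriver 0.95 [0.347 0.294 0.02 ]
adapter 0.85 [0.737 0.003 0.032]
brush 0.91 [ 0.436 -0.378  0.018]
```

```bash
python3 - <<'E'
import cv2
a=cv2.imread('pics/top0.png')[110:310,170:490]
cv2.imwrite('pics/topc.png',cv2.resize(a,(800,500),interpolation=cv2.INTER_CUBIC))
from h import *
for n in('top','scene'):
    T,p=campose(n); z=np.load(n+'0.npz'); P=cloud(T,p,z['d']); X,Y,Z=P[...,0],P[...,1],P[...,2]
    def st(l,c,r,lo,hi):
        m=(np.hypot(X-c[0],Y-c[1])<r)&(Z>lo)&(Z<hi)&(z['d']>0); q=P[m]
        if len(q)>5: print(n,l,len(q),q.mean(0).round(4),((np.percentile(q,2,0)+np.percentile(q,98,0))/2).round(4),np.percentile(q,[2,98],0).round(3).tolist())
    st('can>75',(.53,.224),.06,.075,.2); st('nozzle',(.53,.224),.05,.097,.2)
    st('rim',(.538,-.028),.05,.036,.06); st('pad',(.538,-.028),.028,.0,.036); st('plate',(.538,-.028),.08,.006,.016)
    st('roller',(.575,-.206),.03,.1,.12); st('armtop',(.577,-.25),.08,.062,.076); st('idler',(.577,-.25),.025,.078,.092); st('table',(.55,.05),.04,-.02,.02)
E
```

```text
top can>75 442 [0.5268 0.2207 0.0889] [0.5272 0.2217 0.0883] [[0.502, 0.196, 0.079], [0.552, 0.247, 0.098]]
top nozzle 12 [0.5248 0.22   0.0999] [0.5277 0.2213 0.1006] [[0.52, 0.215, 0.098], [0.536, 0.227, 0.103]]
top rim 254 [ 0.5411 -0.0262  0.0407] [ 0.5384 -0.027   0.0413] [[0.5, -0.065, 0.036], [0.577, 0.011, 0.046]]
top pad 400 [ 0.538  -0.0282  0.0301] [ 0.5385 -0.0279  0.0302] [[0.513, -0.053, 0.026], [0.564, -0.003, 0.034]]
top plate 702 [ 0.529  -0.0281  0.0103] [ 0.538  -0.027   0.0108] [[0.488, -0.077, 0.007], [0.588, 0.023, 0.015]]
top roller 120 [ 0.5744 -0.2044  0.1093] [ 0.5744 -0.2047  0.1077] [[0.562, -0.217, 0.101], [0.587, -0.192, 0.114]]
top armtop 384 [ 0.5725 -0.272   0.069 ] [ 0.5577 -0.259   0.069 ] [[0.524, -0.32, 0.063], [0.592, -0.198, 0.076]]
top idler 58 [ 0.575  -0.2494  0.0848] [ 0.5752 -0.2497  0.0836] [[0.566, -0.258, 0.079], [0.584, -0.241, 0.088]]
top table 727 [0.5499 0.051  0.001 ] [0.55   0.051  0.0035] [[0.514, 0.016, -0.004], [0.586, 0.086, 0.011]]
scene can>75 142 [0.5346 0.2126 0.0862] [0.5314 0.2173 0.0863] [[0.506, 0.195, 0.076], [0.557, 0.24, 0.097]]
scene rim 98 [ 0.5395 -0.0247  0.0394] [ 0.5399 -0.0289  0.0397] [[0.502, -0.069, 0.036], [0.578, 0.011, 0.043]]
scene pad 132 [ 0.5372 -0.0261  0.0287] [ 0.5379 -0.0256  0.0285] [[0.513, -0.048, 0.025], [0.562, -0.003, 0.032]]
scene plate 278 [ 0.5525 -0.048   0.0092] [ 0.5409 -0.0338  0.0106] [[0.492, -0.081, 0.006], [0.59, 0.014, 0.015]]
scene roller 66 [ 0.5795 -0.2087  0.1065] [ 0.5787 -0.2074  0.1062] [[0.567, -0.22, 0.101], [0.591, -0.195, 0.111]]
scene armtop 275 [ 0.5774 -0.2727  0.0681] [ 0.5604 -0.2646  0.069 ] [[0.525, -0.32, 0.063], [0.596, -0.209, 0.075]]
scene idler 35 [ 0.5784 -0.252   0.0824] [ 0.5787 -0.251   0.0822] [[0.57, -0.26, 0.079], [0.588, -0.242, 0.086]]
scene table 158 [ 0.5595  0.0595 -0.0015] [ 5.546e-01  5.230e-02 -2.000e-04] [[0.522, 0.019, -0.006], [0.587, 0.086, 0.005]]
```

View pics/topc.png

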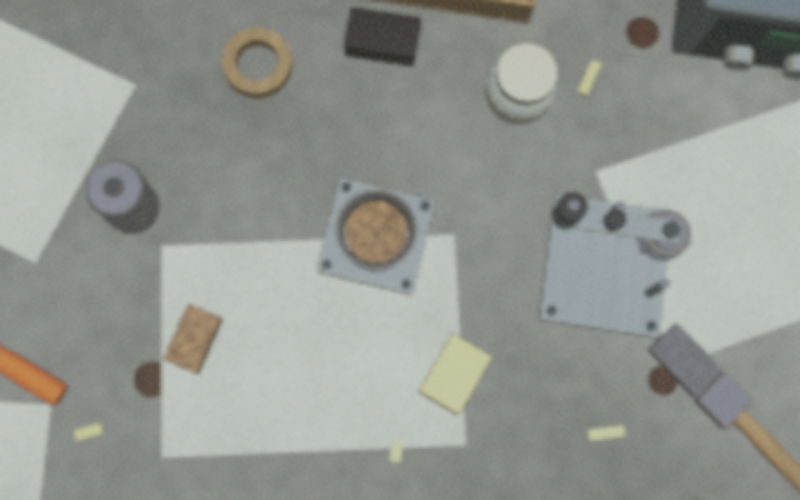

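View pics/scene0.png

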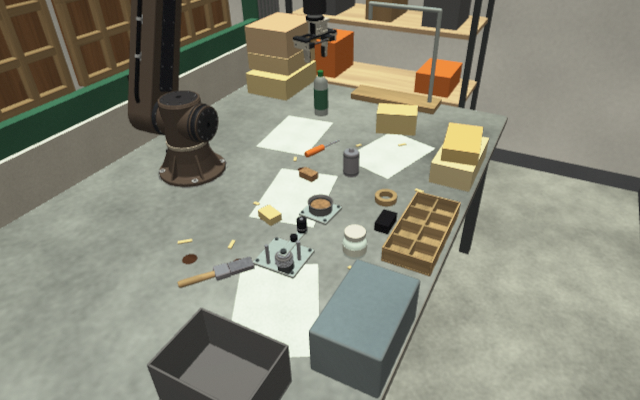

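The top crop shows the canister at (115,187), the seat at (376,230), and the roller at (570,208) with its hinge at (665,232). The scene view agrees. The way from the canister to the seat is clear. I'll move above the canister now.

Emit:
move_arm:
  rows:
    - {"translation":[3,2.1,0],"rot":[0,0,0],"hand":0}
    - {"translation":[6,4.3,0],"rot":[0,0,0],"hand":0}
    - {"translation":[9,6.5,0],"rot":[0,0,0],"hand":0}
    - {"translation":[12,8.7,0],"rot":[0,0,0],"hand":0}
    - {"translation":[15,10.8,0],"rot":[0,0,0],"hand":0}
    - {"translation":[18,13,0],"rot":[0,0,0],"hand":0}
    - {"translation":[21,15.2,0],"rot":[0,0,0],"hand":0}
    - {"translation":[24,17.4,0],"rot":[0,0,0],"hand":0}

```text
t: 1.82
eef_pos: [0.3534, 0.4278, 0.2409]
ee_rot: [-3.141, -0.0, -0.24]
force: [-0.1, 0.5, 0.9]
width: 0.0877
gripper_force: 0.0
```

Emit:
move_arm:
  rows:
    - {"translation":[3,2.1,0],"rot":[0,0,0],"hand":0}
    - {"translation":[6,4.3,0],"rot":[0,0,0],"hand":0}
    - {"translation":[9,6.5,0],"rot":[0,0,0],"hand":0}
    - {"translation":[12,8.7,0],"rot":[0,0,0],"hand":0}
    - {"translation":[14,10.2,0],"rot":[0,0,0],"hand":0}
    - {"translation":[15,11,0],"rot":[0,0,0],"hand":0}
    - {"translation":[15,11,0],"rot":[0,0,0],"hand":0}
    - {"translation":[15,11,0],"rot":[0,0,0],"hand":0}

```text
t: 2.48
eef_pos: [0.4722, 0.2864, 0.2406]
ee_rot: [-3.141, 0.0, -0.242]
force: [-0.5, -0.4, 0.3]
width: 0.0874
gripper_force: 0.0
```

```bash
cat >> h.py <<'E'
def look(n,labels,save=None,k=1):
    T,p=campose(n); im,d=arm.grab_frame(n); P=cloud(T,p,d)
    if save: cv2.imwrite('pics/'+save,im[...,::-1])
    for l in labels:
        for r in arm.pinpoint(l,n)[:k]: q=w(T,r['point']); print(n,l,round(r['p'],2),q.round(4),pix(T,p,q))
    return im,d,P,T,p
def circ(P,d,c,r,lo,hi):
    m=(np.hypot(P[...,0]-c[0],P[...,1]-c[1])<r)&(P[...,2]>lo)&(P[...,2]<hi)&(d>0); q=P[m]
    if len(q)<20: print('few',len(q)); return
    xy=np.float32(q[:,:2]*1000); (cx,cy),rr=cv2.minEnclosingCircle(xy)
    print('band',lo,hi,len(q),'mean',q.mean(0).round(4),'mid',((np.percentile(q,2,0)+np.percentile(q,98,0))/2).round(4),'circ',round(cx,1),round(cy,1),round(rr,1))
E
python3 - <<'E'
from h import *
s=arm.get_state(); print(s['t'],s['eef_pos'],s['ee_rot'],s['force'])
im,d,P,T,p=look('wrist',['canister'],'w1.png')
print(T.round(3)); 
circ(P,d,(.528,.222),.045,.075,.094); circ(P,d,(.528,.222),.03,.097,.11); circ(P,d,(.528,.222),.045,.02,.075)
E
```

```text
2.4833 [0.4721954  0.28641531 0.24058919] [-3.14138437e+00  5.62412948e-05 -2.42429835e-01] [-0.54023667 -0.36132705  0.33732179]
wrist canister 0.77 [0.5253 0.2228 0.0032] [356. 123.]
[[-0.24  -0.94  -0.241  0.536]
 [-0.971  0.232  0.06   0.271]
 [-0.001  0.248 -0.969  0.386]
 [ 0.     0.     0.     1.   ]]
band 0.075 0.094 2369 mean [0.5271 0.2255 0.09  ] mid [0.5267 0.2256 0.0874] circ 526.5 224.5 28.3
band 0.097 0.11 91 mean [0.5273 0.2272 0.1005] mid [0.5266 0.2246 0.1006] circ 526.5 224.7 8.7
band 0.02 0.075 81 mean [0.5315 0.2493 0.0453] mid [0.5309 0.2447 0.0462] circ 530.2 240.1 22.9
```

The canister is at (0.527, 0.224), top at about 0.09, and the top and wrist views agree. Next: align over it, descend and grip.

Emit:
move_arm:
  rows:
    - {"translation":[2.5,1.8,0],"rot":[0,0,0],"hand":0}
    - {"translation":[5,3.5,1],"rot":[0,0,0],"hand":0}
    - {"translation":[6.8,4.75,3],"rot":[0,0,0],"hand":0}
    - {"translation":[6.8,4.75,6],"rot":[0,0,0],"hand":0}
    - {"translation":[6.8,4.75,8],"rot":[0,0,0],"hand":0}
    - {"translation":[6.8,4.75,9],"rot":[0,0,0],"hand":0}
    - {"translation":[6.8,4.75,9],"rot":[0,0,0],"hand":0}

```text
t: 3.17
eef_pos: [0.5252, 0.2245, 0.1483]
ee_rot: [3.138, 0.003, -0.24]
force: [-0.4, -0.3, 1.1]
width: 0.0874
gripper_force: 0.0
```

```bash
python3 - <<'E'
from h import *
im,d,P,T,p=look('wrist',['canister'],'w2.png')
circ(P,d,(.528,.222),.045,.075,.094); circ(P,d,(.528,.222),.03,.097,.11)
E
```

```text
wrist canister 0.65 [ 5.249e-01  2.228e-01 -5.000e-04] [318. 189.]
band 0.075 0.094 3948 mean [0.5293 0.2236 0.0899] mid [0.5286 0.2238 0.0871] circ 526.7 224.3 28.1
band 0.097 0.11 160 mean [0.5312 0.2234 0.1004] mid [0.5291 0.2243 0.1006] circ 526.7 224.3 8.7
```

Emit:
move_arm:
  rows:
    - {"translation":[0.1,0,2.5],"rot":[0,0,0],"hand":0}
    - {"translation":[0.1,0,5],"rot":[0,0,0],"hand":0}
    - {"translation":[0.1,0,7.5],"rot":[0,0,0],"hand":0}
    - {"translation":[0.1,0,8.9],"rot":[0,0,0],"hand":0}
    - {"translation":[0.1,0,8.9],"rot":[0,0,0],"hand":0}
    - {"translation":[0.1,0,8.9],"rot":[0,0,0],"hand":0}
    - {"translation":[0.1,0,8.9],"rot":[0,0,0],"hand":0.6}
    - {"translation":[0.1,0,8.9],"rot":[0,0,0],"hand":0.6}
  squeeze: 55

```text
t: 3.93
eef_pos: [0.5287, 0.2252, 0.0636]
ee_rot: [-3.139, -0.002, -0.24]
force: [-0.3, 0.1, 0.5]
width: 0.0789
gripper_force: 0.0
```

Emit:
move_arm:
  rows:
    - {"translation":[0,0,0],"rot":[0,0,0],"hand":0.8}
    - {"translation":[0,0,0],"rot":[0,0,0],"hand":0.8}
    - {"translation":[0,0,0],"rot":[0,0,0],"hand":0.8}
    - {"translation":[0,0,0],"rot":[0,0,0],"hand":0.8}
    - {"translation":[0,0,0],"rot":[0,0,0],"hand":0.8}

```text
t: 4.35
eef_pos: [0.5278, 0.224, 0.062]
ee_rot: [-3.142, -0.0, -0.241]
force: [-1.2, -1.4, 4.3]
width: 0.0549
gripper_force: 55.0
```

Emit:
move_arm:
  rows:
    - {"translation":[0,0,-1.5],"rot":[0,0,0],"hand":0.8}
    - {"translation":[0,0,-4],"rot":[0,0,0],"hand":0.8}
    - {"translation":[0,1,-7],"rot":[0,0,0],"hand":0.8}
    - {"translation":[0.9,3,-9],"rot":[0,0,0],"hand":0.8}
    - {"translation":[1.7,6,-9],"rot":[0,0,0],"hand":0.8}
    - {"translation":[2.6,9,-9],"rot":[0,0,0],"hand":0.8}
    - {"translation":[3.5,12,-9],"rot":[0,0,0],"hand":0.8}
    - {"translation":[4.4,15,-9],"rot":[0,0,0],"hand":0.8}

```text
t: 5.02
eef_pos: [0.534, 0.0666, 0.1513]
ee_rot: [-3.142, 0.001, -0.241]
force: [0.5, 0.2, -2.8]
width: 0.0551
gripper_force: 55.0
```

```bash
python3 - <<'E'
from h import *
s=arm.get_state(); print(s['t'],s['eef_pos'],s['ee_rot'],s['force'],s['width'])
im,d,P,T,p=look('wrist',['seat','pad_top','canister'],'w3.png')
circ(P,d,(.5385,-.027),.05,.036,.05); circ(P,d,(.5385,-.027),.028,.02,.035)
circ(P,d,s['eef_pos'][:2],.045,.155,.186)
E
```

```text
5.0167 [0.53398629 0.06664769 0.15125384] [-3.14153398e+00  6.84671089e-04 -2.40562929e-01] [ 0.51167005  0.22290901 -2.75936842] 0.055130842621471894
wrist seat 0.88 [ 0.531  -0.0229 -0.0026] [401. 171.]
wrist pad_top 0.85 [ 0.5354 -0.0249  0.0308] [413. 171.]
wrist canister 0.64 [0.5288 0.0634 0.0916] [323. 220.]
band 0.036 0.05 2258 mean [ 0.5348 -0.0303  0.041 ] mid [ 0.5365 -0.0256  0.0401] circ 536.1 -25.7 40.7
band 0.02 0.035 2865 mean [ 0.5391 -0.0271  0.0311] mid [ 0.5387 -0.0271  0.0311] circ 538.5 -27.0 28.0
band 0.155 0.186 7104 mean [0.5423 0.0652 0.1757] mid [0.54   0.0646 0.1708] circ 543.7 64.4 43.7
```

View pics/w3.png

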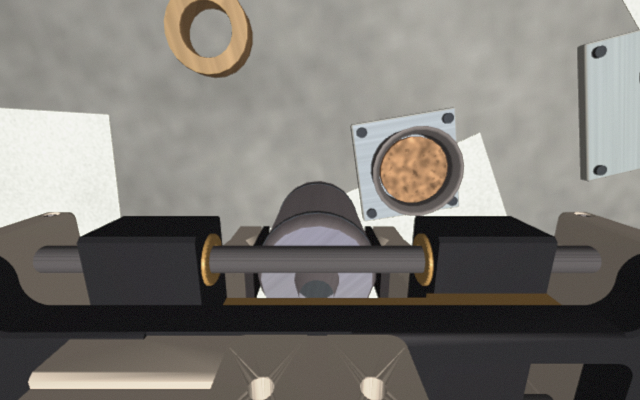

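The picture shows the canister hanging upright between the fingers at (320,265) and the collar at (415,170). I'll centre the canister over the collar.

Emit:
move_arm:
  rows:
    - {"translation":[0.8,3,0],"rot":[0,0,0],"hand":0.8}
    - {"translation":[1.6,6,0],"rot":[0,0,0],"hand":0.8}
    - {"translation":[2.2,8,0],"rot":[0,0,0],"hand":0.8}
    - {"translation":[2.5,9.05,0],"rot":[0,0,0],"hand":0.8}
    - {"translation":[2.5,9.05,0],"rot":[0,0,0],"hand":0.8}
    - {"translation":[2.5,9.05,0],"rot":[0,0,0],"hand":0.8}

```text
t: 5.72
eef_pos: [0.5375, -0.0255, 0.1513]
ee_rot: [-3.141, 0.0, -0.241]
force: [0.7, -0.9, -2.7]
width: 0.0547
gripper_force: 55.0
```

```bash
python3 - <<'E'
from h import *
s=arm.get_state(); print(s['t'],s['eef_pos'],s['ee_rot'],s['force'],s['width'])
im,d,P,T,p=look('wrist',['pad_top','canister'],None)
circ(P,d,s['eef_pos'][:2],.028,.165,.183);circ(P,d,s['eef_pos'][:2],.018,.186,.2)
for n in ('top','scene'):
  im,d,P,T,p=look(n,['pad_top','canister','seat'],n+'2.png')
  circ(P,d,s['eef_pos'][:2],.03,.06,.2)
E
```

```text
5.7167 [ 0.53746638 -0.02553388  0.15131765] [-3.14147121e+00  2.30486398e-04 -2.41413994e-01] [ 0.72360936 -0.86731258 -2.68854051] 0.054723288617784714
wrist canister 0.98 [ 0.5371 -0.026   0.0886] [318. 214.]
band 0.165 0.183 5177 mean [ 0.5457 -0.0273  0.1781] mid [ 0.5434 -0.0256  0.1756] circ 537.5 -25.5 28.0
band 0.186 0.2 456 mean [ 0.5412 -0.0256  0.1904] mid [ 0.5394 -0.0246  0.1901] circ 536.9 -24.5 8.8
top pad_top 0.41 [ 0.5366 -0.0288  0.0332] [321. 203.]
top canister 0.68 [ 0.543  -0.0281  0.0907] [322. 195.]
top seat 0.9 [ 5.393e-01 -2.630e-02 -5.000e-04] [320. 204.]
band 0.06 0.2 164 mean [ 0.5157 -0.0251  0.1437] mid [ 0.5226 -0.0264  0.1388] circ 535.7 -24.5 28.8
scene pad_top 0.73 [ 0.5367 -0.0245  0.0302] [320. 203.]
scene canister 0.75 [ 0.5403 -0.0232  0.0837] [321. 189.]
scene seat 0.78 [ 0.5378 -0.0246  0.0012] [320. 211.]
band 0.06 0.2 333 mean [ 0.5513 -0.0396  0.1389] mid [ 0.5439 -0.0272  0.1362] circ 537.9 -25.5 29.8
```

Emit:
move_arm:
  rows:
    - {"translation":[0,0.1,1.5],"rot":[0,0,0],"hand":0.8}
    - {"translation":[0,0.1,3],"rot":[0,0,0],"hand":0.8}
    - {"translation":[0,0.1,4],"rot":[0,0,0],"hand":0.8}
    - {"translation":[0,0.1,4.6],"rot":[0,0,0],"hand":0.8}
    - {"translation":[0,0.1,5.2],"rot":[0,0,0],"hand":0.8}
    - {"translation":[0,0.1,5.6],"rot":[0,0,0],"hand":0.8}
    - {"translation":[0,0.1,5.6],"rot":[0,0,0],"hand":0.8}

```text
t: 6.85
eef_pos: [0.5369, -0.0269, 0.095]
ee_rot: [3.141, 0.001, -0.241]
force: [-0.4, -0.3, -2.8]
width: 0.055
gripper_force: 55.0
```

Free inside the collar with no extra force. Pressing down.

Emit:
move_arm:
  rows:
    - {"translation":[0,0,0.4],"rot":[0,0,0],"hand":0.8}
    - {"translation":[0,0,0.8],"rot":[0,0,0],"hand":0.8}
    - {"translation":[0,0,1.1],"rot":[0,0,0],"hand":0.8}
    - {"translation":[0,0,1.3],"rot":[0,0,0],"hand":0.8}
    - {"translation":[0,0,1.3],"rot":[0,0,0],"hand":0.8}

```text
t: 7.27
eef_pos: [0.538, -0.0268, 0.0836]
ee_rot: [-3.141, -0.002, -0.24]
force: [-2.4, 0.8, 8.7]
width: 0.0547
gripper_force: 55.0
```

Emit:
move_arm:
  rows:
    - {"translation":[0,0,0.2],"rot":[0,0,0],"hand":0.8}
    - {"translation":[0,0,0.4],"rot":[0,0,0],"hand":0.8}
    - {"translation":[0,0,0.5],"rot":[0,0,0],"hand":0.8}
    - {"translation":[0,0,0.5],"rot":[0,0,0],"hand":0.8}

```text
t: 7.6
eef_pos: [0.5382, -0.0268, 0.0798]
ee_rot: [-3.141, -0.003, -0.24]
force: [-5.8, 0.3, 17.1]
width: 0.0555
gripper_force: 55.0
```

Emit:
move_arm:
  rows:
    - {"translation":[0,0,0.1],"rot":[0,0,0],"hand":0.8}
    - {"translation":[0,0,0.2],"rot":[0,0,0],"hand":0.8}
    - {"translation":[0,0,0.2],"rot":[0,0,0],"hand":0.8}
    - {"translation":[0,0,0.2],"rot":[0,0,0],"hand":0.8}

```text
t: 7.93
eef_pos: [0.5385, -0.0269, 0.0797]
ee_rot: [-3.141, -0.004, -0.239]
force: [-12.0, 0.9, 34.8]
width: 0.0548
gripper_force: 55.0
```

```bash
python3 - <<'E'
from h import *
s=arm.get_state(); print(s['t'],s['eef_pos'],s['ee_rot'],s['force'],s['width'])
im,d,P,T,p=look('wrist',['canister'],None)
m=(np.hypot(P[...,0]-.538,P[...,1]+.027)<.027)&(P[...,2]>.1)&(P[...,2]<.13)
circ(P,d,(.538,-.026),.028,.095,.113);circ(P,d,(.538,-.026),.018,.115,.13)
E
```

```text
7.9333 [ 0.53852755 -0.02693285  0.0796759 ] [-3.14089082 -0.00395485 -0.23932816] [-11.95705179   0.92765323  34.84518153] 0.054780984817811434
wrist canister 0.6 [ 0.5356 -0.027   0.0191] [319. 219.]
band 0.095 0.113 5264 mean [ 0.5466 -0.0281  0.1068] mid [ 0.5444 -0.0257  0.1046] circ 538.0 -26.0 28.0
band 0.115 0.13 421 mean [ 0.5423 -0.0272  0.1189] mid [ 0.5405 -0.0261  0.1188] circ 538.0 -26.0 8.6
```

Hard on the stop: no more travel, force 35 N. I'll ease up and release.

Emit:
move_arm:
  rows:
    - {"translation":[0,0,0],"rot":[0,0,0],"hand":0.8}
    - {"translation":[0,0,-0.4],"rot":[0,0,0],"hand":0.8}
    - {"translation":[0,0,-0.8],"rot":[0,0,0],"hand":0.8}
    - {"translation":[0,0,-1.2],"rot":[0,0,0],"hand":0.8}
    - {"translation":[0,0,-1.5],"rot":[0,0,0],"hand":0.8}
    - {"translation":[0,0,-1.5],"rot":[0,0,0],"hand":0.8}

```text
t: 8.53
eef_pos: [0.538, -0.0268, 0.0916]
ee_rot: [-3.141, -0.002, -0.241]
force: [0.7, -1.6, 3.3]
width: 0.0547
gripper_force: 55.0
```

Emit:
move_arm:
  rows:
    - {"translation":[0,0,0],"rot":[0,0,0],"hand":0.2}
    - {"translation":[0,0,0],"rot":[0,0,0],"hand":0}
    - {"translation":[0,0,0],"rot":[0,0,0],"hand":0}
    - {"translation":[0,0,0],"rot":[0,0,0],"hand":0}
    - {"translation":[0,0,0],"rot":[0,0,0],"hand":0}
    - {"translation":[0,0,0],"rot":[0,0,0],"hand":0}
    - {"translation":[0,0,0],"rot":[0,0,0],"hand":0}
    - {"translation":[0,0,0],"rot":[0,0,0],"hand":0}

```text
t: 9.2
eef_pos: [0.5371, -0.0269, 0.0905]
ee_rot: [3.142, 0.0, -0.241]
force: [0.4, -0.3, -0.2]
width: 0.0872
gripper_force: 0.0
```

```bash
python3 - <<'E'
from h import *
s=arm.get_state(); print(s['t'],s['eef_pos'],s['force'],s['width'])
im,d,P,T,p=look('wrist',['canister'],None)
circ(P,d,(.538,-.026),.028,.105,.126);circ(P,d,(.538,-.026),.018,.126,.145)
E
```

```text
9.2 [ 0.53706243 -0.0268721   0.0905024 ] [ 0.4126343  -0.27440302 -0.16855878] 0.08720280821539036
wrist canister 0.57 [ 0.5363 -0.0272  0.0332] [318. 217.]
band 0.105 0.126 5499 mean [ 0.5463 -0.028   0.1188] mid [ 0.5439 -0.0265  0.1156] circ 538.0 -26.1 27.9
band 0.126 0.145 480 mean [ 0.5415 -0.0275  0.1308] mid [ 0.5398 -0.0266  0.1303] circ 537.6 -26.3 9.0
```

The canister stands in the collar, released and centred, with its shoulder at 0.119. Retreat upward and check the wrist joint room.

Emit:
move_arm:
  rows:
    - {"translation":[0,0,-1],"rot":[0,0,0],"hand":0}
    - {"translation":[0,0,-3],"rot":[0,0,0],"hand":0}
    - {"translation":[0,0,-5.5],"rot":[0,0,0],"hand":0}
    - {"translation":[0,0,-8.5],"rot":[0,0,0],"hand":0}
    - {"translation":[0,0,-11.5],"rot":[0,0,0],"hand":0}
    - {"translation":[0,0,-14.5],"rot":[0,0,0],"hand":0}
    - {"translation":[0,0,-16],"rot":[0,0,0],"hand":0}
    - {"translation":[0,0,-16],"rot":[0,0,0],"hand":0}

```text
t: 9.97
eef_pos: [0.539, -0.0268, 0.2559]
ee_rot: [-3.139, -0.007, -0.24]
force: [0.5, 0.1, 0.3]
width: 0.0876
gripper_force: 0.0
```

```bash
python3 - <<'E'
from h import *
s=arm.get_state(); print(s['t'],s['eef_pos'],s['ee_rot'],s['q'].round(2))
im,d,P,T,p=look('wrist',['canister','roller','pivot','tension_unit'],None)
circ(P,d,(.538,-.026),.028,.105,.126);circ(P,d,(.538,-.026),.018,.126,.145)
circ(P,d,(.576,-.206),.03,.1,.12); circ(P,d,(.576,-.25),.02,.078,.092)
E
```

```text
9.9667 [ 0.53902626 -0.02675406  0.25587859] [-3.13865834 -0.00726546 -0.24023026] [ 0.31  0.12 -0.27  0.   -1.17  1.02]
wrist canister 0.91 [ 0.5334 -0.0281  0.0318] [320. 182.]
wrist roller 0.98 [ 0.5756 -0.2067  0.0922] [480. 113.]
wrist pivot 0.84 [ 0.5698 -0.3023  0.065 ] [554.  98.]
wrist tension_unit 0.88 [ 5.424e-01 -2.613e-01 -2.000e-04] [486. 131.]
band 0.105 0.126 2216 mean [ 0.5392 -0.0265  0.12  ] mid [ 0.5387 -0.0264  0.1173] circ 537.7 -26.1 27.9
band 0.126 0.145 94 mean [ 0.541  -0.0271  0.1299] mid [ 0.5389 -0.0262  0.1299] circ 537.6 -26.1 8.8
band 0.1 0.12 789 mean [ 0.5743 -0.2015  0.1094] mid [ 0.574  -0.2028  0.1069] circ 573.7 -203.3 14.2
band 0.078 0.092 376 mean [ 0.5744 -0.2467  0.0851] mid [ 0.5744 -0.2478  0.0831] circ 573.8 -248.1 10.6
```

Emit:
move_arm:
  rows:
    - {"translation":[1,2,0],"rot":[0,0,6],"hand":0}
    - {"translation":[2,4.2,0],"rot":[0,0,12],"hand":0}
    - {"translation":[3,6.3,0],"rot":[0,0,18],"hand":0}
    - {"translation":[4,8.4,0],"rot":[0,0,24],"hand":0}
    - {"translation":[5,10.5,0],"rot":[0,0,30],"hand":0}
    - {"translation":[6,12.6,0],"rot":[0,0,36],"hand":0}
    - {"translation":[7,14.7,0],"rot":[0,0,42],"hand":0}
    - {"translation":[7.8,16.4,0],"rot":[0,0,48],"hand":0}

```text
t: 10.88
eef_pos: [0.5734, -0.2063, 0.2492]
ee_rot: [3.139, 0.001, -1.084]
force: [-0.7, 0.5, -0.4]
width: 0.0875
gripper_force: 0.0
```

Emit:
move_arm:
  rows:
    - {"translation":[0,0,0],"rot":[0,0,6],"hand":0}
    - {"translation":[0,0,1],"rot":[0,0,12],"hand":0}
    - {"translation":[0,0,3],"rot":[0,0,18],"hand":0}
    - {"translation":[0,0,5],"rot":[0,0,24],"hand":0}
    - {"translation":[0,0,6],"rot":[0,0,28],"hand":0}
    - {"translation":[0,0,6],"rot":[0,0,28],"hand":0}
    - {"translation":[0,0,6],"rot":[0,0,28],"hand":0}

```text
t: 11.47
eef_pos: [0.5732, -0.2048, 0.1894]
ee_rot: [3.139, -0.0, -1.565]
force: [0.9, 0.0, 0.4]
width: 0.0876
gripper_force: 0.0
```

```bash
python3 - <<'E'
from h import *
s=arm.get_state(); print(s['t'],s['eef_pos'],s['ee_rot'],s['q'].round(2))
im,d,P,T,p=look('wrist',['roller','pivot','tension_unit'],'w5.png')
circ(P,d,(.576,-.206),.03,.1,.12); circ(P,d,(.576,-.25),.02,.078,.092)
E
```

```text
11.4667 [ 0.57319495 -0.2048271   0.18944398] [ 3.13878052e+00 -1.13907026e-04 -1.56475257e+00] [-0.02  0.29 -0.21  0.   -1.07  0.03]
wrist roller 0.88 [ 0.5745 -0.2075  0.0927] [314. 199.]
wrist pivot 0.86 [ 0.5675 -0.301   0.0665] [323.  88.]
wrist tension_unit 0.75 [ 0.5427 -0.2601  0.003 ] [343. 134.]
band 0.1 0.12 933 mean [ 0.5739 -0.2052  0.1099] mid [ 0.5739 -0.2047  0.1074] circ 573.8 -204.1 14.0
band 0.078 0.092 414 mean [ 0.5742 -0.2491  0.086 ] mid [ 0.5742 -0.2491  0.086 ] circ 574.2 -249.0 9.8
```

View pics/w5.png

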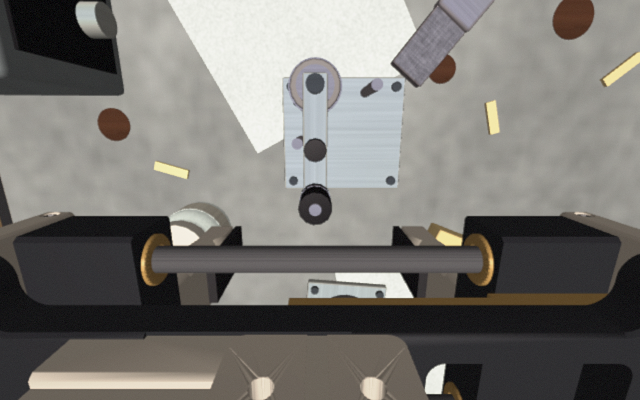

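The wrist view shows the roller at (315,207) centred between the open fingers, with the arm pointing straight along world +y. Descend and grip.

Emit:
move_arm:
  rows:
    - {"translation":[0,0,3],"rot":[0,0,0],"hand":0}
    - {"translation":[0,0,6],"rot":[0,0,0],"hand":0}
    - {"translation":[0,0,8.5],"rot":[0,0,0],"hand":0}
    - {"translation":[0,0,9.7],"rot":[0,0,0],"hand":0}
    - {"translation":[0,0,9.7],"rot":[0,0,0],"hand":0}
    - {"translation":[0,0,9.7],"rot":[0,0,0],"hand":0.5}
    - {"translation":[0,0,9.7],"rot":[0,0,0],"hand":0.9}
    - {"translation":[0,0,9.7],"rot":[0,0,0],"hand":0.9}
  squeeze: 30

```text
t: 12.33
eef_pos: [0.5749, -0.2049, 0.0954]
ee_rot: [-3.139, -0.0, -1.567]
force: [0.5, -1.1, -0.4]
width: 0.0731
gripper_force: 0.0
```

Emit:
move_arm:
  rows:
    - {"translation":[0,0,0],"rot":[0,0,0],"hand":0.95}
    - {"translation":[0,0,0],"rot":[0,0,0],"hand":0.95}
    - {"translation":[0,0,0],"rot":[0,0,0],"hand":0.95}
    - {"translation":[0,0,0],"rot":[0,0,0],"hand":0.95}
    - {"translation":[0,0,0],"rot":[0,0,0],"hand":0.95}
    - {"translation":[0,0,0],"rot":[0,0,0],"hand":0.95}

```text
t: 12.83
eef_pos: [0.5737, -0.2047, 0.0936]
ee_rot: [-3.142, -0.0, -1.567]
force: [-0.2, 0.3, -0.9]
width: 0.0331
gripper_force: 0.0
```

Emit:
move_arm:
  rows:
    - {"translation":[0,0,0],"rot":[0,0,0],"hand":0.95}
    - {"translation":[0,0,0],"rot":[0,0,0],"hand":0.95}
    - {"translation":[0,0,0],"rot":[0,0,0],"hand":0.95}
    - {"translation":[0,0,0],"rot":[0,0,0],"hand":0.95}

```text
t: 13.17
eef_pos: [0.5742, -0.2047, 0.0936]
ee_rot: [-3.141, -0.0, -1.567]
force: [4.2, -0.1, -0.7]
width: 0.0278
gripper_force: 30.0
```

Emit:
move_arm:
  rows:
    - {"translation":[0.04,0.87,0],"rot":[0,0,-5],"hand":0.95}
    - {"translation":[0.15,1.74,0],"rot":[0,0,-10],"hand":0.95}
    - {"translation":[0.34,2.59,0],"rot":[0,0,-15],"hand":0.95}
    - {"translation":[0.6,3.42,0],"rot":[0,0,-20],"hand":0.95}

```text
t: 13.5
eef_pos: [0.5399, -0.2111, 0.0936]
ee_rot: [-3.141, -0.001, -1.214]
force: [5.4, -2.6, -4.0]
width: 0.0271
gripper_force: 30.0
```

Emit:
move_arm:
  rows:
    - {"translation":[0.04,0.87,0],"rot":[0,0,-5],"hand":0.95}
    - {"translation":[0.15,1.74,0],"rot":[0,0,-10],"hand":0.95}
    - {"translation":[0.34,2.59,0],"rot":[0,0,-15],"hand":0.95}
    - {"translation":[0.6,3.42,0],"rot":[0,0,-20],"hand":0.95}
    - {"translation":[0.94,4.23,0],"rot":[0,0,-25],"hand":0.95}
    - {"translation":[1.34,5,0],"rot":[0,0,-30],"hand":0.95}
    - {"translation":[1.81,5.74,0],"rot":[0,0,-35],"hand":0.95}
    - {"translation":[2.34,6.43,0],"rot":[0,0,-40],"hand":0.95}

```text
t: 14.17
eef_pos: [0.4882, -0.2552, 0.0936]
ee_rot: [-3.14, -0.002, -0.516]
force: [6.0, 0.3, -6.2]
width: 0.0278
gripper_force: 30.0
```

Emit:
move_arm:
  rows:
    - {"translation":[0.01,0.52,0],"rot":[0,0,-3],"hand":0.95}
    - {"translation":[0.05,1.05,0],"rot":[0,0,-6],"hand":0.95}
    - {"translation":[0.12,1.56,0],"rot":[0,0,-9],"hand":0.95}
    - {"translation":[0.2,1.95,0],"rot":[0,0,-11.5],"hand":0.95}
    - {"translation":[0.22,2.1,0],"rot":[0,0,-12],"hand":0.95}
    - {"translation":[0.22,2.1,0],"rot":[0,0,-12],"hand":0.95}

```text
t: 14.67
eef_pos: [0.4799, -0.2741, 0.0936]
ee_rot: [-3.14, -0.002, -0.311]
force: [6.1, 3.3, -4.7]
width: 0.0273
gripper_force: 30.0
```

```bash
python3 - <<'E'
from h import *
s=arm.get_state(); e=s['eef_pos']; print(s['t'],e,s['force'],s['moment'],s['width'])
pv=np.array([.5743,-.3045]); v=e[:2]-pv; print(np.hypot(*v),np.arctan2(v[1],v[0])-np.pi/2)
for n in('top','scene'):
  im,d,P,T,p=look(n,['roller','canister'],n+'3.png')
E
```

```text
14.6667 [ 0.47989942 -0.27406167  0.09361121] [ 6.11067155  3.34831817 -4.70192658] [ 1.02064543 -1.89632583 -0.32297236] 0.027261836040883232
0.09918649876373467 1.2588834504951723
top canister 0.5 [ 0.5407 -0.0299  0.0322] [322. 201.]
scene roller 0.63 [ 0.4779 -0.2714  0.0873] [258. 229.]
scene canister 0.95 [ 0.5393 -0.0238  0.0263] [321. 205.]
```

Emit:
move_arm:
  rows:
    - {"translation":[0.02,0.15,0],"rot":[0,0,0],"hand":0.95}
    - {"translation":[0.04,0.3,0],"rot":[0,0,0],"hand":0.95}
    - {"translation":[0.04,0.3,0],"rot":[0,0,0],"hand":0.95}
    - {"translation":[0.04,0.3,0],"rot":[0,0,0],"hand":0.95}

```text
t: 15.3
eef_pos: [0.4797, -0.2747, 0.0935]
ee_rot: [-3.138, -0.002, -0.311]
force: [6.3, 17.6, 1.0]
width: 0.0275
gripper_force: 30.0
```

Pushing 3 mm further moved the tool only 0.6 mm and raised the force to about 19 N, so the arm is hard on its stop. Hold and check.

Emit:
move_arm:
  rows:
    - {"translation":[0,0,0],"rot":[0,0,0],"hand":0.95}
    - {"translation":[0,0,0],"rot":[0,0,0],"hand":0.95}
    - {"translation":[0,0,0],"rot":[0,0,0],"hand":0.95}
    - {"translation":[0,0,0],"rot":[0,0,0],"hand":0.95}
    - {"translation":[0,0,0],"rot":[0,0,0],"hand":0.95}
    - {"translation":[0,0,0],"rot":[0,0,0],"hand":0.95}
    - {"translation":[0,0,0],"rot":[0,0,0],"hand":0.95}
    - {"translation":[0,0,0],"rot":[0,0,0],"hand":0.95}

```text
t: 15.97
eef_pos: [0.4797, -0.2747, 0.0935]
ee_rot: [-3.138, -0.002, -0.311]
force: [6.2, 18.4, 0.7]
width: 0.0275
gripper_force: 30.0
```

```bash
python3 - <<'E'
from h import *
im,d,P,T,p=look('scene',['roller','canister'])
cv2.imwrite('pics/s4.png',cv2.resize(im[120:320,170:430,::-1],(780,600)))
im,d,P,T,p=look('top',['roller','canister']); circ(P,d,(.538,-.026),.03,.1,.14)
E
```

```text
scene roller 0.94 [ 0.4756 -0.2731  0.092 ] [257. 227.]
scene canister 0.93 [ 0.5373 -0.0253  0.025 ] [320. 205.]
top canister 0.52 [ 0.5406 -0.0284  0.031 ] [321. 202.]
band 0.1 0.14 72 mean [ 0.5355 -0.0097  0.1198] mid [ 0.5346 -0.0102  0.1176] circ 533.7 -9.2 16.6
```

View pics/s4.png

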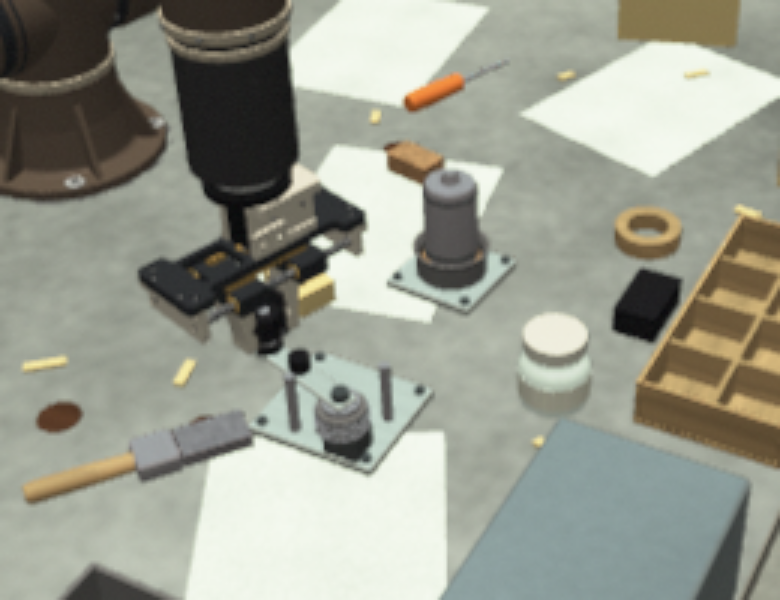

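The view shows the canister upright in the collar at (450,230), the roller gripped at (268,330) with the bar against the front post at (292,400), and the bystanders untouched. Handing in.

```bash
python3 -c "
from station import arm
print(arm.job_done())"
```

```text
the job is handed in; nothing more can be done
None
```

The job is handed in, with no verdict shown: the canister was pressed to the pad's end stop, released and stands upright in the collar, and the gripper holds the tension arm hard against its forward stop.

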